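Index the swivel staking fixture to its next station

ROBOT

A 6-joint arm with a two-finger parallel gripper is mounted at the origin on the work surface. World frame = base frame: x ahead of the robot, y to its left, z up, the work surface at z = 0. Lengths are in m, angles in rad, forces in N, time in s.
With the tool pointing down it reaches from about 0.25 to 0.725 m from the base axis. Payload 4 kg.
Tool frame: the origin (TCP) lies midway between the tips of the shut fingers; the grasp point (between the pads) lies 19 mm behind it; z points along the fingers, y is the line along which they close (so a half turn about z gives the same grasp; the last joint's range is limited). The gripper opens to 85 mm and grips with 20 to 120 N. Pads are 22 mm wide; open, the fingers measure 114 mm over their backs; the gripper's body (76 mm by 85 mm) begins 54 mm behind the grasp point. The pads swing forward as they close: fully open they stand 13 mm farther back than shut.
Start: joints at [-1.165, 0.241, 0.005, 1.335, 0, 1.571], TCP at [0.197, -0.459, 0.231] pointing down, gripper open.
Joint ranges: [-2.72, 2.72], [-1.05, 1.87], [-1.09, 1.28], [-1.99, 2.15], [-1.42, 1.44], [-3.14, 3.14]. Speed limits (rad/s): [2.79, 2.79, 3.14, 3.14, 3.14, 3.14].

INTERFACE

Orientations are given as a unit quaternion [x, y, z, w].
In Python, from workcell import get_obs, camera, job_done, silhouettes gives the robot as it stands. The module is installed in compiled form; this text tells all that it offers.
- The arm moves only by the tool drive_tool, never from a script. Its argument "increments" is a list of rows, each a list of 3 entries, a list of its own where there are three numbers: the shift along the world's x, y, z in mm, then the turn, a rotation vector about the world's x, y, z in degrees, then the opening, from 0 (shut) to 1 (fully open). A call has 1 to 8 rows; each row shifts and turns the commanded pose from where the row before left it; what a row does not reach is not made up. A row lasts 1/12 s, in which the tool goes at most 41.7 mm and 7.16 degrees, less where a joint would pass 70% of its speed; a pose out of reach is approached as far as the arm can. A call is refused whole if a number of a shift passes 41.7 or a number of a turn 7.16, either way. A call with a gripper value outside its range is refused whole. The fingers move at their own pace and stop on an object; the grip force is fixed at half the most. Time passes only in rows, so rows that do not move let the fingers close. It gives the time, the measured TCP pose, the force, the opening and the grip force at its end, in the units of the state.
- get_obs(): the state, without advancing time (a new reading comes with each control period).
- camera(name): name is "side" or "top" or "wrist"; returns a dict with "image" (420x560x3 uint8, red, green, blue), "K" (3x3 intrinsics, pixels), "view" (4x4, takes a point from world to camera coordinates). Camera axes: x right, y down, z forward; pixel columns grow to the right and rows downward; lengths in m; the calibration is good to about 2 mm. A picture is of the moment at which its call begins. There is no depth.
- job_done(): hands the job in; it is judged then, once.
Trained networks look in a picture, given as the dict that the camera call returned (one of the last four; its "shot" number tells which), for a name from the list of things; names that differ only in an ending like _2 or _b are one class to them, and where a whole thing is asked for, a point or a joint stands for the part that bears it (a point fixed in the world has none). Each returns a list of dicts, best first, with "conf" (0 to 1); they miss things now and then, are a little off and sometimes report something else, mostly with a low value. They report only what shows in the picture. A call takes as long as a camera call.
- silhouettes(query, picture): "region" (420x560 bool, what is visible of it) and "bbox" ([left, top, right, bottom] in pixels, round what is visible of it).
The state is a dict: "clock": time; "joint_pos": joint angles; "joint_vel": joint speeds; "tau": joint torques, N m; "eef_pos": TCP position; "tool_rot": TCP orientation; "ft_force": force on the tool from outside, world axes, zero at the start; "ft_torque": the same for the moment, N m; "grip_width": finger opening in m; "grasp_force": force on a finger pad.
Only numpy, scipy, OpenCV 4.12 (cv2) and the standard library are available. Lean on these libraries where they do the work, as an engineer would, in place of code of your own. Each camera call takes 0.05 s, during which the arm holds its last target. There are 200 camera calls.

TASK

This stake is done: index the swivel fixture on to its next station. Draw the index pin by its knob, swing the round table anticlockwise (seen from above), and let the pin drop fully home in the very next hole of the index plate, which is hidden under the table and has to be found by feel; never force the table against the pin. Leave the clamped shell and the things on the bench alone, and let go of the fixture.

Things in the scene. Friction and masses are not known exactly. Their poses are not given: they have to be found in the camera images.
- knob (a point): Centre of the index plunger's knob: black, upright, round, 32 mm across, 22 mm tall, near the rim of the round table, 120 mm from the swivel axis, on the robot's side. Pin home: this point is 91 mm above the bench (knob from 80 to 102 mm). It rises with the pin and swings with the table. Under it is a steel sleeve 22 mm across, top at 76 mm; over 40 mm is free on both sides along the swing.
- plunger (a joint): Height of the index pin in m: 0 fully home in a hole, 0.009 to 0.010 riding on the plate's face, 0.013 drawn to its stop. A spring drives it down: about 6 N home, 12 N drawn. Steel pin, 10 mm across, round (bullet) nose, goes 10 mm deep into holes 11 mm wide. Pressed sideways on a hole's edge it may stop part way until the table is eased.
- swivel (a joint): Angle of the round table in rad: 0 at the start, pin in its present hole; grows anticlockwise from above; stops at -0.2 and 2.1. Turns stiffly (4 to 7 N at the knob), stays where left. The holes are uneven, drilled to the job: the next one is anywhere from 0.71 to 1.28 rad on from the present one, different every time; the one after is 0.63 rad further and is not wanted.
- axis (a point): Point on the vertical swivel axis at the centre of the round aluminium table (280 mm across), level with its top face, 60 mm above the bench. The table and its base are bolted to the bench.
- parts_tray: Bystander: stainless tray 300 x 200 mm, 20 mm deep, with ten turned shells, on the left; origin under its centre.
- pliers: Bystander: pliers with orange grips, 180 mm long, lying on the right; origin under the pivot.
- spare_shell: Bystander: loose turned shell, 36 mm in diameter and 40 mm tall, standing on the bench at the left near the robot; origin under its centre.
- fixture: Bolted down: dark blue base 385 x 280 x 20 mm, on it the fixed steel index plate (272 mm across, face 44 mm above the bench), covered by the round table: its holes cannot be seen. Origin on the swivel axis at bench level, x away from the robot. Only the pin touches the plate, its spring pressing up to 11 N. Table forced on against the pin, or pin rammed down: over 30 N spoils the holes.
- shell_top (a point): Top centre, 130 mm above the bench, on the swivel axis, of the turned steel connector shell (36 mm across, 40 mm tall) clamped in a small chuck (86 mm across, jaws up to 98 mm) on the round table. A staking punch on a bracket (up to 160 mm high) points at it from the side away from the robot.

How it is judged:
By the outcome, as a careful person would: the job done as asked, in the order asked, and still so for the second after the job is handed in, with the robot touching nothing.
It also fails if it takes over 51 s, if anything falls off the work surface, if the arm or the gripper's body presses on something with over 40 N, if the wrist force passes 120 N, or if a joint passes its speed limit or range.

## Working session

There is one attempt and no reset: what is moved stays moved. The work goes in short steps, Python scripts to look and compute and a tool call to move; the robot and the scene stay as the last step left them, time stands still between calls to the robot, and variables do not carry over. Pictures are saved under pics/ and viewed, at most 10 in all, crops included, and the job is handed in when it is done.

Besides the shell and the picture viewer there is one more tool, called after "Call:" by a JSON object that holds its "name" and its "arguments", one argument or row to a line. drive_tool: Moves the arm, as the interface text tells. Its arguments: {"type":"object","properties":{"increments":{"type":"array"}},"required":["increments"]}

```bash
mkdir -p pics; cat > h.py <<'E'
import numpy as np, cv2
from workcell import get_obs, camera, job_done, silhouettes
def cen(name,pic):
    out=[]
    for d in silhouettes(name,pic)[:2]:
        ys,xs=np.nonzero(d["region"]); out.append((round(d["conf"],2),[round(float(xs.mean()),1),round(float(ys.mean()),1)],[int(v) for v in d["bbox"]]))
    return out
def tri(obs):
    A=[]
    for p,(u,v) in obs:
        P=p["K"]@p["view"][:3]; A+= [u*P[2]-P[0], v*P[2]-P[1]]
    X=np.linalg.svd(np.array(A))[2][-1]; return X[:3]/X[3]
def plane(p,uv,z):
    P=p["K"]@p["view"][:3]; u,v=uv
    M=np.array([u*P[2]-P[0],v*P[2]-P[1]]); return np.linalg.solve(M[:,:2],-(M[:,2]*z+M[:,3]))
E
python3 - <<'E'
from h import *
ps={n:camera(n) for n in("side","top")}
for n,p in ps.items():
    cv2.imwrite(f"pics/{n}0.png",p["image"][:,:,::-1])
    print(n,p["view"].round(3).tolist())
    for q in("knob","fixture","shell_top","pliers","spare_shell"): print(q,cen(q,p))
a=[cen("knob",ps[n]) for n in ps]
if all(a):
    X=tri([(ps[n],a[i][0][1]) for i,n in enumerate(ps)]);print(X)
o=get_obs();print(o["tool_rot"],o["clock"],o["ft_force"])
E
```

```text
side [[-0.92, -0.391, -0.003, 0.48], [-0.28, 0.665, -0.692, 0.19], [0.272, -0.636, -0.722, 1.445], [0.0, 0.0, 0.0, 1.0]]
knob [(0.44, [280.5, 221.0], [277, 215, 283, 228])]
fixture [(0.85, [251.6, 207.3], [182, 158, 321, 264])]
shell_top [(0.85, [263.7, 206.8], [218, 174, 305, 239])]
pliers [(0.73, [337.3, 154.0], [313, 151, 358, 161]), (0.62, [280.5, 220.9], [277, 213, 285, 224])]
spare_shell [(0.52, [294.6, 306.9], [288, 298, 297, 319])]
top [[-0.003, -1.0, -0.001, 0.042], [-0.999, 0.003, -0.054, 0.477], [0.054, 0.001, -0.999, 1.719], [0.0, 0.0, 0.0, 1.0]]
knob [(0.46, [276.5, 212.4], [274, 205, 282, 218])]
fixture [(0.73, [303.0, 171.7], [250, 108, 355, 236])]
shell_top [(0.8, [300.8, 185.6], [257, 140, 347, 226])]
pliers [(0.69, [419.7, 225.3], [407, 196, 435, 251])]
spare_shell []
[0.48152211 0.05262949 0.09372657]
[ 9.79488659e-01  2.01499296e-01 -5.67415831e-06  2.26127956e-05] 0.7 [ 0.35754492 -0.67467806  0.09546522]
```

```bash
python3 - <<'E'
import cv2,numpy as np
a=cv2.imread("pics/side0.png")[130:340,150:400];b=cv2.imread("pics/top0.png")[80:290,210:460]
cv2.imwrite("pics/c0.png",cv2.resize(np.vstack([a,b])[:, :],None,fx=1.4,fy=1.4) if 0 else cv2.resize(np.hstack([a,b]),(800,336),interpolation=cv2.INTER_CUBIC))
E
```

```text
(no output)
```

View pics/c0.png

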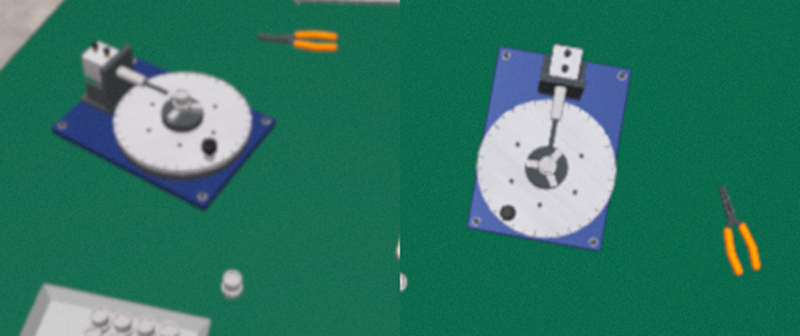

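The crops show the knob at side (281,222) and top (277,212). The table centre is near top (301,185), and the area around the knob is clear. Next I fit the table centre.

```bash
python3 - <<'E'
from h import *
ps={n:camera(n) for n in("side","top")}
C={}
for n,p in ps.items():
    hsv=cv2.cvtColor(p["image"],cv2.COLOR_RGB2HSV)
    m=((hsv[:,:,1]<60)&(hsv[:,:,2]>130)).astype(np.uint8)
    b=[cen("shell_top",p)[0][1]]; k=np.zeros_like(m)
    x,y=map(int,b[0]); k[y-60:y+60,x-70:x+70]=1
    m=cv2.morphologyEx(m*k,cv2.MORPH_OPEN,np.ones((5,5),np.uint8))
    c=max(cv2.findContours(m,0,1)[0],key=cv2.contourArea)
    h=cv2.convexHull(c); 
    # keep rim points: project to z=.06, robust circle r=.14
    W=np.array([plane(p,q[0],.06) for q in c.astype(float)])
    from scipy.optimize import least_squares
    r=least_squares(lambda s:np.hypot(*(W-s[:2]).T)-s[2],[*W.mean(0),.14],loss="soft_l1",f_scale=.002)
    print(n,"axis",r.x.round(4),len(W)); C[n]=r.x[:2]
    print("knob",cen("knob",p), plane(p,cen("knob",p)[0][1],.091).round(4))
E
```

```text
side axis [ 0.5732 -0.0237  0.1405] 238Traceback (most recent call last):
  File "<stdin>", line 17, in <module>
IndexError: list index out of range
```

Call:
{"name": "drive_tool", "arguments": {
  "increments": [
    [[16, 32, 0], [0, 0, 7], 0.9],
    [[16, 32, 0], [0, 0, 7], 0.9],
    [[16, 32, 0], [0, 0, 7], 0.9],
    [[16, 32, 0], [0, 0, 7], 0.9],
    [[16, 32, 0], [0, 0, 7], 0.9],
    [[16, 32, 0], [0, 0, 7], 0.9],
    [[16, 32, 0], [0, 0, 7], 0.9],
    [[16, 32, 0], [0, 0, 7], 0.9]
  ]
}}

```text
clock: 1.62
eef_pos: [0.3258, -0.2018, 0.2316]
tool_rot: [0.768, 0.64, 0.0, 0.0]
ft_force: [0.4, -0.6, -0.0]
grip_width: 0.0764
grasp_force: 0.0
```

```bash
python3 - <<'E'
from h import *
from scipy.spatial.transform import Rotation as R
o=get_obs();print(o["joint_pos"].round(2) if hasattr(o["joint_pos"],"round") else o["joint_pos"],o["eef_pos"],R.from_quat(o["tool_rot"]).as_matrix().round(3))
E
```

```text
[-0.55  0.01 -0.26  1.3   0.    1.2 ] [ 0.32578354 -0.20184011  0.23156077] [[ 0.181  0.983  0.001]
 [ 0.983 -0.181 -0.   ]
 [-0.     0.001 -1.   ]]
```

Call:
{"name": "drive_tool", "arguments": {
  "increments": [
    [[19, 32, 0], [0, 0, 7], 0.9],
    [[19, 32, 0], [0, 0, 7], 0.9],
    [[19, 32, 0], [0, 0, 7], 0.9],
    [[19, 32, 0], [0, 0, 7], 0.9],
    [[19, 32, 0], [0, 0, 7], 0.9],
    [[19, 32, 0], [0, 0, 7], 0.9],
    [[19, 32, 0], [0, 0, 7], 0.9],
    [[19, 32, 0], [0, 0, 7], 0.9]
  ]
}}

```text
clock: 2.28
eef_pos: [0.478, 0.0545, 0.2315]
tool_rot: [0.378, 0.926, 0.0, 0.0]
ft_force: [0.2, -0.3, -0.5]
grip_width: 0.0766
grasp_force: 0.0
```

Call:
{"name": "drive_tool", "arguments": {
  "increments": [
    [[0, 0, 0], [0, 0, 4.5], 0.9],
    [[0, 0, 0], [0, 0, 0], 0.9],
    [[0, 0, 0], [0, 0, 0], 0.9]
  ]
}}

```text
clock: 2.53
eef_pos: [0.4771, 0.0528, 0.231]
tool_rot: [0.345, 0.939, -0.0, -0.0]
ft_force: [-0.6, 1.1, -0.3]
grip_width: 0.077
grasp_force: 0.0
```

```bash
python3 - <<'E'
from h import *
p=camera("wrist"); cv2.imwrite("pics/w1.png",p["image"][:,:,::-1])
print(p["view"].round(3).tolist(),p["K"].tolist(),cen("knob",p))
P=p["K"]@p["view"][:3]
for X in([.4815,.0526,.091],[.5732,-.0237,.06]):
    q=P@np.array(X+[1]);print(q[:2]/q[2])
E
```

```text
[[0.647, 0.762, -0.001, -0.349], [0.73, -0.619, 0.29, -0.352], [0.22, -0.188, -0.957, 0.283], [0.0, 0.0, 0.0, 1.0]] [[348.73321446269875, 0.0, 284.76168956416626], [0.0, 348.73321446269875, 209.8148755954034], [0.0, 0.0, 1.0]] []
[288.30466441 201.1144545 ]
[288.85619765 305.54078998]
```

View pics/w1.png

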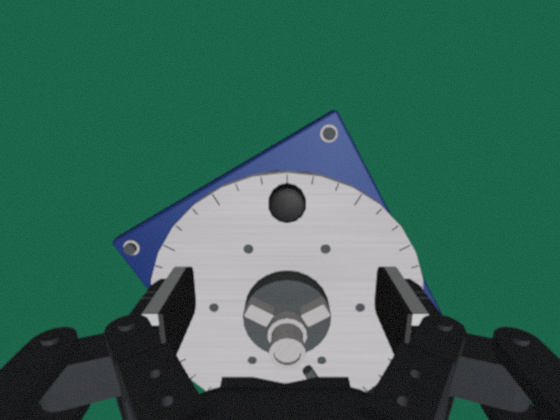

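The wrist view shows the knob at (287,203), against a prediction of (288,201). The table below is free on both sides of it, so I go down.

Call:
{"name": "drive_tool", "arguments": {
  "increments": [
    [[5, -1.5, -30], [0, 0, 0.5], 0.7],
    [[0, 0, -35], [0, 0, 0], 0.7],
    [[0, 0, -35], [0, 0, 0], 0.7],
    [[0, 0, -30], [0, 0, 0], 0.7],
    [[0, 0, -20], [0, 0, 0], 0.7],
    [[0, 0, -10], [0, 0, 0], 0.7],
    [[0, 0, 0], [0, 0, 0], 0.7],
    [[0, 0, 0], [0, 0, 0], 0.7]
  ]
}}

```text
clock: 3.3
eef_pos: [0.4826, 0.0504, 0.0719]
tool_rot: [0.341, 0.94, 0.0, 0.0]
ft_force: [-0.3, -0.2, -0.6]
grip_width: 0.0598
grasp_force: 0.0
```

```bash
python3 - <<'E'
from h import *
o=get_obs();print(o["eef_pos"],o["ft_force"],o["grip_width"])
p=camera("wrist"); cv2.imwrite("pics/w2.png",p["image"][:,:,::-1])
E
```

```text
[0.4825984  0.05044247 0.07193673] [-0.2601731  -0.23024846 -0.64296841] 0.05983425592786729
```

View pics/w2.png

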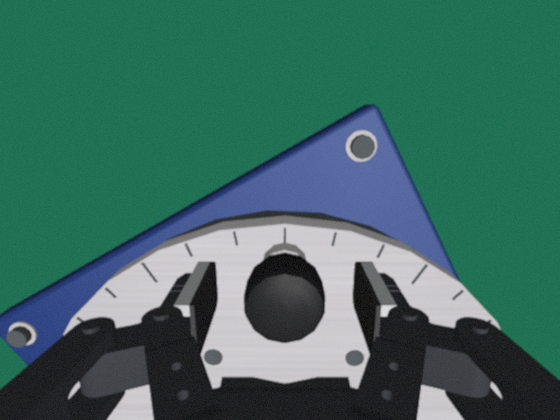

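The knob at (285,298) is centred between the fingers (inner edges at columns 216 and 355). Closing.

Call:
{"name": "drive_tool", "arguments": {
  "increments": [
    [[0, 0, 0], [0, 0, 0], 0.4],
    [[0, 0, 0], [0, 0, 0], 0.3],
    [[0, 0, 0], [0, 0, 0], 0.2],
    [[0, 0, 0], [0, 0, 0], 0.2],
    [[0, 0, 0], [0, 0, 0], 0.2],
    [[0, 0, 0], [0, 0, 0], 0.2]
  ]
}}

```text
clock: 3.85
eef_pos: [0.4833, 0.0507, 0.0731]
tool_rot: [0.34, 0.94, 0.0, 0.001]
ft_force: [-1.5, -1.1, 6.2]
grip_width: 0.0305
grasp_force: 58.8
```

Call:
{"name": "drive_tool", "arguments": {
  "increments": [
    [[0, 0, 3], [0, 0, 0], 0.2],
    [[0, 0, 3], [0, 0, 0], 0.2],
    [[0, 0, 3], [0, 0, 0], 0.2],
    [[0, 0, 3], [0, 0, 0], 0.2],
    [[0, 0, 0], [0, 0, 0], 0.2],
    [[0, 0, 0], [0, 0, 0], 0.2]
  ]
}}

```text
clock: 4.35
eef_pos: [0.4831, 0.0507, 0.0829]
tool_rot: [0.34, 0.94, -0.0, 0.001]
ft_force: [5.0, -1.7, -11.1]
grip_width: 0.0306
grasp_force: 60.3
```

Call:
{"name": "drive_tool", "arguments": {
  "increments": [
    [[0, 0, 2], [0, 0, 0], 0.2],
    [[0, 0, 0.5], [0, 0, 0], 0.2],
    [[0, 0, 0], [0, 0, 0], 0.2]
  ]
}}

```text
clock: 4.6
eef_pos: [0.483, 0.0507, 0.0852]
tool_rot: [0.34, 0.94, -0.0, 0.001]
ft_force: [5.4, -2.9, -13.3]
grip_width: 0.0306
grasp_force: 60.3
```

```bash
python3 - <<'E'
import numpy as np
a=140.2;r=119.
t=[0,1.5,4.5,8.5,12.5,16.5,20.5,24.5,28.5,31.5]
p=lambda d:r*np.array([np.cos(np.radians(a+d)),np.sin(np.radians(a+d))])
for u,v in zip(t,t[1:]): print(v-u,(p(v)-p(u)).round(1))
for u in range(32,75,2): print(u,(p(u+1)-p(u)).round(2), end=' ')
E
```

```text
1.5 [-2.  -2.4]
3.0 [-3.7 -5. ]
4.0 [-4.6 -6.9]
4.0 [-4.1 -7.2]
4.0 [-3.5 -7.5]
4.0 [-3.  -7.7]
4.0 [-2.5 -7.9]
4.0 [-1.9 -8.1]
3.0 [-1.1 -6.1]
32 [-0.26 -2.06] 34 [-0.19 -2.07] 36 [-0.12 -2.07] 38 [-0.05 -2.08] 40 [ 0.03 -2.08] 42 [ 0.1  -2.07] 44 [ 0.17 -2.07] 46 [ 0.24 -2.06] 48 [ 0.31 -2.05] 50 [ 0.39 -2.04] 52 [ 0.46 -2.03] 54 [ 0.53 -2.01] 56 [ 0.6  -1.99] 58 [ 0.67 -1.97] 60 [ 0.73 -1.94] 62 [ 0.8  -1.92] 64 [ 0.87 -1.89] 66 [ 0.93 -1.86] 68 [ 1.   -1.82] 70 [ 1.06 -1.79] 72 [ 1.12 -1.75] 74 [ 1.18 -1.71]
```

Small first step to check that the pin is free.

Call:
{"name": "drive_tool", "arguments": {
  "increments": [
    [[-2, -2.4, 0], [0, 0, 1.5], 0.2],
    [[0, 0, 0], [0, 0, 0], 0.2]
  ]
}}

```text
clock: 4.77
eef_pos: [0.4808, 0.048, 0.0851]
tool_rot: [0.327, 0.945, -0.001, 0.0]
ft_force: [5.2, -3.3, -13.0]
grip_width: 0.0301
grasp_force: 60.5
```

Call:
{"name": "drive_tool", "arguments": {
  "increments": [
    [[-3.7, -5, 0], [0, 0, 3], 0.2],
    [[-4.6, -6.9, 0], [0, 0, 4], 0.2],
    [[-4.1, -7.2, 0], [0, 0, 4], 0.2],
    [[0, 0, 0], [0, 0, 0], 0.2]
  ]
}}

```text
clock: 5.1
eef_pos: [0.4679, 0.0284, 0.0851]
tool_rot: [0.235, 0.972, -0.001, 0.0]
ft_force: [5.0, -1.8, -12.0]
grip_width: 0.0303
grasp_force: 60.8
```

Call:
{"name": "drive_tool", "arguments": {
  "increments": [
    [[-3.5, -7.5, 0], [0, 0, 4], 0.2],
    [[-3, -7.7, 0], [0, 0, 4], 0.2],
    [[-2.5, -7.9, 0], [0, 0, 4], 0.2],
    [[-1.9, -8.1, 0], [0, 0, 4], 0.2],
    [[-1.1, -6.1, 0], [0, 0, 3], 0.2],
    [[0, 0, 0], [0, 0, 0], 0.2],
    [[0, 0, 0], [0, 0, 0], 0.2]
  ]
}}

```text
clock: 5.68
eef_pos: [0.4558, -0.0081, 0.0851]
tool_rot: [0.073, 0.997, -0.0, -0.0]
ft_force: [3.8, -2.3, -12.5]
grip_width: 0.0304
grasp_force: 61.1
```

Call:
{"name": "drive_tool", "arguments": {
  "increments": [
    [[0, 0, -1.5], [0, 0, 0], 0.2],
    [[0, 0, -1], [0, 0, 0], 0.2],
    [[0, 0, 0], [0, 0, 0], 0.45],
    [[0, 0, 0], [0, 0, 0], 0.45],
    [[0, 0, 0], [0, 0, 0], 0.45],
    [[0, 0, 0], [0, 0, 0], 0.45]
  ]
}}

```text
clock: 6.18
eef_pos: [0.4564, -0.0072, 0.0842]
tool_rot: [0.072, 0.997, 0.0, 0.001]
ft_force: [-0.6, 0.5, 0.4]
grip_width: 0.038
grasp_force: 0.0
```

```bash
python3 - <<'E'
from h import *
p=camera("wrist"); cv2.imwrite("pics/w3.png",p["image"][:,:,::-1])
o=get_obs();print(o["eef_pos"],o["ft_force"],o["grip_width"])
E
```

```text
[ 0.45634102 -0.00731672  0.08407953] [ 0.17004805 -0.00980625 -0.81916038] 0.038406208665105336
```

View pics/w3.png

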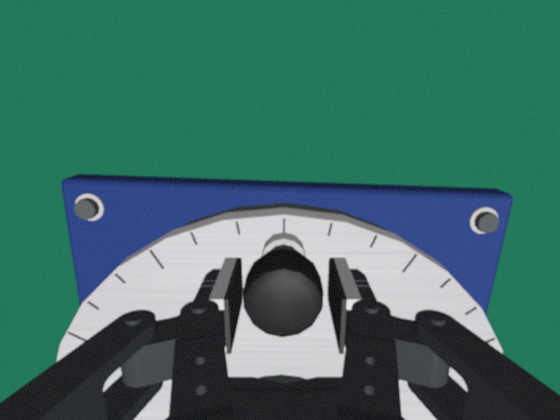

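Call:
{"name": "drive_tool", "arguments": {
  "increments": [
    [[0, 0, -6], [0, 0, 0], 0.45],
    [[0, -3, 0], [0, 0, 0], 0.45],
    [[-0.5, -3, 0], [0, 0, 1.5], 0.45],
    [[-0.5, -3, 0], [0, 0, 1.5], 0.45],
    [[-0.3, -3, 0], [0, 0, 1.5], 0.45],
    [[-0.2, -3, 0], [0, 0, 1.5], 0.45],
    [[0, -2, 0], [0, 0, 1], 0.45],
    [[0, 0, 0], [0, 0, 0], 0.45]
  ]
}}

```text
clock: 6.9
eef_pos: [0.4545, -0.0239, 0.0768]
tool_rot: [0.01, 1.0, 0.001, -0.0]
ft_force: [1.6, 3.1, -2.4]
grip_width: 0.0384
grasp_force: 1.6
```

Call:
{"name": "drive_tool", "arguments": {
  "increments": [
    [[0, -0.9, 0], [0, 0, 0.4], 0.45],
    [[0, -0.8, 0], [0, 0, 0.4], 0.45],
    [[0, -0.8, 0], [0, 0, 0.4], 0.45],
    [[0, 0, 0], [0, 0, 0], 0.45]
  ]
}}

```text
clock: 7.23
eef_pos: [0.4544, -0.0262, 0.0769]
tool_rot: [0.0, 1.0, 0.001, -0.0]
ft_force: [1.2, 4.5, -3.3]
grip_width: 0.0387
grasp_force: 2.2
```

Call:
{"name": "drive_tool", "arguments": {
  "increments": [
    [[0, -0.9, 0], [0, 0, 0.4], 0.45],
    [[0, -0.8, 0], [0, 0, 0.4], 0.45],
    [[0, -0.8, 0], [0, 0, 0.4], 0.45],
    [[0, 0, 0], [0, 0, 0], 0.45]
  ]
}}

```text
clock: 7.57
eef_pos: [0.4544, -0.0287, 0.0769]
tool_rot: [-0.01, 1.0, 0.001, -0.0]
ft_force: [1.3, 5.1, -2.9]
grip_width: 0.0388
grasp_force: 2.4
```

Call:
{"name": "drive_tool", "arguments": {
  "increments": [
    [[0, -0.9, 0], [0, 0, 0.4], 0.45],
    [[0, -0.8, 0], [0, 0, 0.4], 0.45],
    [[0, -0.8, 0], [0, 0, 0.4], 0.45],
    [[0, 0, 0], [0, 0, 0], 0.45]
  ]
}}

```text
clock: 7.9
eef_pos: [0.4545, -0.0311, 0.0769]
tool_rot: [-0.021, 1.0, 0.001, -0.0]
ft_force: [2.7, 6.2, -2.4]
grip_width: 0.0388
grasp_force: 2.5
```

Call:
{"name": "drive_tool", "arguments": {
  "increments": [
    [[0.1, -0.9, 0], [0, 0, 0.4], 0.45],
    [[0.1, -0.8, 0], [0, 0, 0.4], 0.45],
    [[0.1, -0.8, 0], [0, 0, 0.4], 0.45],
    [[0, 0, 0], [0, 0, 0], 0.45]
  ]
}}

```text
clock: 8.23
eef_pos: [0.4546, -0.0336, 0.0769]
tool_rot: [-0.031, 1.0, 0.001, -0.0]
ft_force: [1.8, 4.9, -3.9]
grip_width: 0.0384
grasp_force: 2.5
```

Call:
{"name": "drive_tool", "arguments": {
  "increments": [
    [[0.1, -0.9, 0], [0, 0, 0.4], 0.45],
    [[0.1, -0.8, 0], [0, 0, 0.4], 0.45],
    [[0.1, -0.8, 0], [0, 0, 0.4], 0.45],
    [[0, 0, 0], [0, 0, 0], 0.45]
  ]
}}

```text
clock: 8.57
eef_pos: [0.4548, -0.0361, 0.0769]
tool_rot: [-0.042, 0.999, 0.001, -0.0]
ft_force: [1.8, 4.8, -2.9]
grip_width: 0.0383
grasp_force: 2.5
```

Call:
{"name": "drive_tool", "arguments": {
  "increments": [
    [[0.1, -0.9, 0], [0, 0, 0.4], 0.45],
    [[0.1, -0.8, 0], [0, 0, 0.4], 0.45],
    [[0.1, -0.8, 0], [0, 0, 0.4], 0.45],
    [[0, 0, 0], [0, 0, 0], 0.45]
  ]
}}

```text
clock: 8.9
eef_pos: [0.4549, -0.039, 0.0769]
tool_rot: [-0.052, 0.999, 0.001, -0.001]
ft_force: [-0.5, 3.8, -1.3]
grip_width: 0.0388
grasp_force: 1.7
```

Call:
{"name": "drive_tool", "arguments": {
  "increments": [
    [[0.1, -0.7, 0], [0, 0, 0.3], 0.45],
    [[0.1, -0.7, 0], [0, 0, 0.3], 0.45],
    [[0, 0, 0], [0, 0, 0], 0.45]
  ]
}}

```text
clock: 9.15
eef_pos: [0.455, -0.0406, 0.0769]
tool_rot: [-0.057, 0.998, 0.001, -0.001]
ft_force: [-0.3, 4.4, -2.4]
grip_width: 0.0389
grasp_force: 2.4
```

Call:
{"name": "drive_tool", "arguments": {
  "increments": [
    [[0.1, -0.9, 0], [0, 0, 0.4], 0.45],
    [[0.1, -0.8, 0], [0, 0, 0.4], 0.45],
    [[0.1, -0.8, 0], [0, 0, 0.4], 0.45],
    [[0, 0, 0], [0, 0, 0], 0.45]
  ]
}}

```text
clock: 9.48
eef_pos: [0.4553, -0.0438, 0.077]
tool_rot: [-0.068, 0.998, -0.0, -0.001]
ft_force: [-1.0, 2.4, -1.3]
grip_width: 0.0382
grasp_force: 1.0
```

Call:
{"name": "drive_tool", "arguments": {
  "increments": [
    [[0.1, -0.9, 0], [0, 0, 0.4], 0.45],
    [[0.1, -0.8, 0], [0, 0, 0.4], 0.45],
    [[0.1, -0.8, 0], [0, 0, 0.4], 0.45],
    [[0, 0, 0], [0, 0, 0], 0.45]
  ]
}}

```text
clock: 9.82
eef_pos: [0.4565, -0.0471, 0.0776]
tool_rot: [-0.078, 0.997, -0.001, 0.0]
ft_force: [0.0, 0.6, 0.1]
grip_width: 0.0387
grasp_force: 0.0
```

```bash
python3 - <<'E'
from h import *
p=camera("wrist"); cv2.imwrite("pics/w4.png",p["image"][:,:,::-1])
o=get_obs();print(o["eef_pos"],o["ft_force"],o["grip_width"],o["clock"])
E
```

```text
[ 0.45677905 -0.04701523  0.07771923] [-0.53014053 -0.44299302 -0.12131013] 0.038660469158003335 9.8667
```

View pics/w4.png

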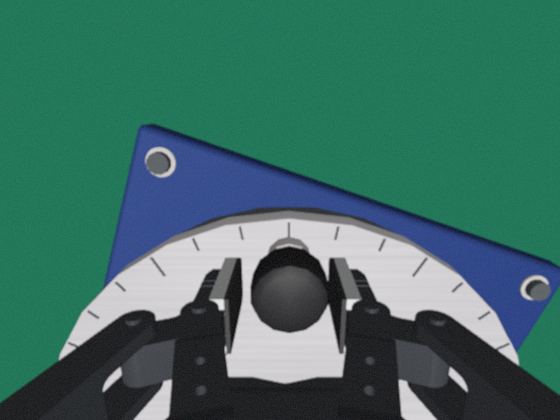

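The wrist view shows the knob at (289,290), width 76 px and bottom edge at row 332. That is smaller and higher than before even though the tool is lower, so the pin has dropped. It stands free of both pads. I check with a gentle touch each way.

Call:
{"name": "drive_tool", "arguments": {
  "increments": [
    [[-0.2, 1.4, 0], [0, 0, 0], 0.45],
    [[-0.2, 1.4, 0], [0, 0, 0], 0.45],
    [[0, 0.4, 0], [0, 0, 0], 0.45],
    [[0, 0, 0], [0, 0, 0], 0.45]
  ]
}}

```text
clock: 10.2
eef_pos: [0.4559, -0.0429, 0.0775]
tool_rot: [-0.078, 0.997, -0.0, 0.0]
ft_force: [0.2, 0.3, -0.4]
grip_width: 0.0387
grasp_force: 0.0
```

Call:
{"name": "drive_tool", "arguments": {
  "increments": [
    [[-0.2, 0.8, 0], [0, 0, 0], 0.45],
    [[-0.1, 0.7, 0], [0, 0, 0], 0.45],
    [[0, 0, 0], [0, 0, 0], 0.45]
  ]
}}

```text
clock: 10.45
eef_pos: [0.4557, -0.0422, 0.0774]
tool_rot: [-0.078, 0.997, -0.001, 0.0]
ft_force: [1.1, -3.4, 0.3]
grip_width: 0.0382
grasp_force: 1.9
```

Call:
{"name": "drive_tool", "arguments": {
  "increments": [
    [[-0.1, 0.6, 0], [0, 0, 0], 0.45],
    [[-0.1, 0.6, 0], [0, 0, 0], 0.45],
    [[0, 0, 0], [0, 0, 0], 0.45]
  ]
}}

```text
clock: 10.7
eef_pos: [0.4557, -0.0419, 0.0774]
tool_rot: [-0.077, 0.997, -0.002, 0.0]
ft_force: [0.7, -7.4, -1.7]
grip_width: 0.0384
grasp_force: 3.7
```

Call:
{"name": "drive_tool", "arguments": {
  "increments": [
    [[0.3, -1.5, 0], [0, 0, 0], 0.45],
    [[0.3, -1.5, 0], [0, 0, 0], 0.45],
    [[0.3, -1.5, 0], [0, 0, 0], 0.45],
    [[0.2, -1.5, 0], [0, 0, 0], 0.45],
    [[0.2, -1, 0], [0, 0, 0], 0.45],
    [[0, 0, 0], [0, 0, 0], 0.45]
  ]
}}

```text
clock: 11.2
eef_pos: [0.4565, -0.0471, 0.0773]
tool_rot: [-0.078, 0.997, 0.0, -0.0]
ft_force: [-0.2, 0.0, -0.2]
grip_width: 0.0384
grasp_force: 0.0
```

Call:
{"name": "drive_tool", "arguments": {
  "increments": [
    [[0.2, -1, 0], [0, 0, 0], 0.45],
    [[0.2, -1, 0], [0, 0, 0], 0.45],
    [[0, 0, 0], [0, 0, 0], 0.45]
  ]
}}

```text
clock: 11.45
eef_pos: [0.4568, -0.0489, 0.0772]
tool_rot: [-0.078, 0.997, 0.0, -0.0]
ft_force: [-0.9, 0.8, 0.6]
grip_width: 0.0383
grasp_force: 0.6
```

Call:
{"name": "drive_tool", "arguments": {
  "increments": [
    [[0.1, -0.6, 0], [0, 0, 0], 0.45],
    [[0.1, -0.6, 0], [0, 0, 0], 0.45],
    [[0, 0, 0], [0, 0, 0], 0.45]
  ]
}}

```text
clock: 11.7
eef_pos: [0.4569, -0.0501, 0.0773]
tool_rot: [-0.078, 0.997, 0.0, -0.0]
ft_force: [-1.0, 2.7, 0.8]
grip_width: 0.0385
grasp_force: 1.3
```

Call:
{"name": "drive_tool", "arguments": {
  "increments": [
    [[0.1, -0.6, 0], [0, 0, 0], 0.45],
    [[0.1, -0.6, 0], [0, 0, 0], 0.45],
    [[0, 0, 0], [0, 0, 0], 0.45]
  ]
}}

```text
clock: 11.95
eef_pos: [0.4569, -0.0506, 0.0772]
tool_rot: [-0.078, 0.997, 0.001, -0.0]
ft_force: [-1.1, 6.1, 0.9]
grip_width: 0.0385
grasp_force: 2.9
```

Call:
{"name": "drive_tool", "arguments": {
  "increments": [
    [[0.1, -0.6, 0], [0, 0, 0], 0.45],
    [[0.1, -0.6, 0], [0, 0, 0], 0.45],
    [[0, 0, 0], [0, 0, 0], 0.45]
  ]
}}

```text
clock: 12.2
eef_pos: [0.4569, -0.0507, 0.0772]
tool_rot: [-0.079, 0.997, 0.002, -0.0]
ft_force: [-2.4, 8.9, 2.1]
grip_width: 0.0385
grasp_force: 4.3
```

Locked both ways with about 1 mm of play. Centre, then lift clear.

Call:
{"name": "drive_tool", "arguments": {
  "increments": [
    [[-0.4, 2.8, 0], [0, 0, 0], 0.45],
    [[-0.4, 2.8, 0], [0, 0, 0], 0.45],
    [[0, 0, 0], [0, 0, 0], 0.6],
    [[0, 0, 0], [0, 0, 0], 0.6],
    [[0, 0, 20], [0, 0, 0], 0.6],
    [[0, 0, 40], [0, 0, 0], 0.6],
    [[0, 0, 40], [0, 0, 0], 0.6],
    [[0, 0, 0], [0, 0, 0], 0.6]
  ]
}}

```text
clock: 12.87
eef_pos: [0.4617, -0.0482, 0.1848]
tool_rot: [-0.078, 0.997, -0.002, 0.007]
ft_force: [1.0, -0.4, 1.1]
grip_width: 0.0509
grasp_force: 0.0
```

```bash
python3 - <<'E'
from h import *
p=camera("wrist"); cv2.imwrite("pics/w5.png",p["image"][:,:,::-1])
o=get_obs();print(o["eef_pos"],o["ft_force"],o["grip_width"],o["clock"])
print(cen("knob",p))
P=p["K"]@p["view"][:3]
# fit dark blob top circle: compare predicted knob outline at h=0, 9.5mm
m=(p["image"].max(2)<90).astype(np.uint8)
n,l,s,c=cv2.connectedComponentsWithStats(m)
for i in range(1,n):
    if s[i][4]>200: print(s[i],c[i].round(1))
E
```

```text
[ 0.46040787 -0.04803456  0.18190418] [0.48395603 0.13915151 0.06429951] 0.05139436874365952 12.9167
[(0.7, [288.0, 202.7], [264, 176, 311, 227])]
[190 109 292 104 966] [334.2 157.7]
[ 267  180   43   47 1601] [288.  203.1]
[    0   260   560   160 43382] [282.8 368.7]
[ 241  281   97   47 1680] [288.2 299.8]
```

View pics/w5.png

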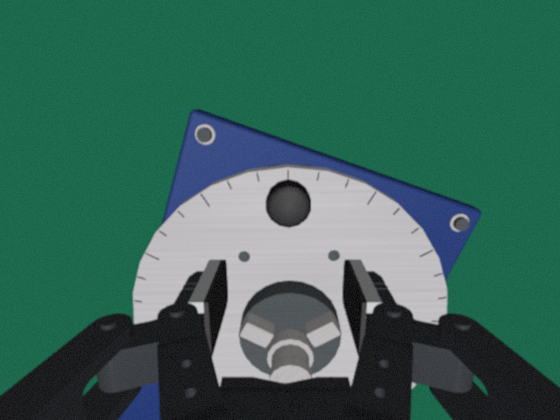

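The knob stands free at (288,203), with the fingers clear. One more view from elsewhere gives its height.

```bash
cat > fit.py <<'E'
from h import *
import json,sys
def look(n):
    p=camera("wrist"); m=(p["image"].max(2)<90).astype(np.uint8)
    N,l,s,c=cv2.connectedComponentsWithStats(m); P=p["K"]@p["view"][:3]
    q=P@np.array([.459,-.048,.091,1]);q=q[:2]/q[2]
    i=min((i for i in range(1,N) if 400<s[i][4]<9000),key=lambda i:np.hypot(*(c[i]-q)))
    cs=cv2.findContours((l==i).astype(np.uint8),0,1)[0][0]
    M=cv2.moments(cv2.convexHull(cs)); r=dict(P=P.tolist(),c=[M['m10']/M['m00'],M['m01']/M['m00']],a=M['m00'],d=(s[i].tolist()),q=q.tolist())
    print(r['c'],r['a'],r['d'],q); json.dump(r,open(n,"w"))
look(sys.argv[1])
E
python3 fit.py v1.json
```

```text
[286.4737218813906, 210.39141104294478] 1630.0 [265, 186, 44, 49, 1665] [284.38071886 215.74332315]
```

Call:
{"name": "drive_tool", "arguments": {
  "increments": [
    [[-25, 0, 20], [0, 0, 0], 0.6],
    [[-25, 0, 20], [0, 0, 0], 0.6],
    [[-25, 0, 20], [0, 0, 0], 0.6],
    [[-15, 0, 0], [0, 0, 0], 0.6],
    [[0, 0, 0], [0, 0, 0], 0.6],
    [[0, 0, 0], [0, 0, 0], 0.6],
    [[0, 0, 0], [0, 0, 0], 0.6]
  ]
}}

```text
clock: 13.6
eef_pos: [0.3668, -0.0473, 0.2362]
tool_rot: [-0.078, 0.997, 0.0, -0.001]
ft_force: [-0.2, -0.0, -0.0]
grip_width: 0.0513
grasp_force: 0.0
```

```bash
python3 fit.py v2.json; python3 - <<'E'
from h import *
import json
from scipy.optimize import least_squares
V=[json.load(open(f"v{i}.json")) for i in(1,2)]
t=np.linspace(0,2*np.pi,60); C=.016*np.array([np.cos(t),np.sin(t)])
def f(s):
    r=[]
    for v in V:
        X=np.vstack([np.hstack([C+np.c_[s[:2]]]*2),np.r_[np.full(60,s[2]-.011),np.full(60,s[2]+.011)],np.ones(120)])
        q=np.array(v["P"])@X; q=(q[:2]/q[2]).T.astype(np.float32)
        M=cv2.moments(cv2.convexHull(q)); r+=[M['m10']/M['m00']-v['c'][0],M['m01']/M['m00']-v['c'][1],.3*(np.sqrt(M['m00'])-np.sqrt(v['a']))]
    return r
r=least_squares(f,[.459,-.048,.091],x_scale=.01,diff_step=1e-3);print(r.x,np.round(r.fun,2))
ps=[camera(n) for n in("side","top")]; k=[cen("knob",p) for p in ps]; print(k)
if all(k): print(tri([(p,a[0][1]) for p,a in zip(ps,k)]))
E
```

```text
[269.6561765237837, 287.1112316874661] 921.5 [254, 269, 32, 37, 905] [268.27379317 290.96141297]
[ 0.45552958 -0.04715153  0.08769518] [-0.1   0.37  1.32  0.13 -0.51  1.44]
[[(0.54, [300.2, 202.4], [294, 196, 305, 206])], []]
```

Fitted knob height is 0.088 m. Home is 0.091 and riding would be 0.1005, so it is home. I confirm with a light fingertip touch on top of the knob.

Call:
{"name": "drive_tool", "arguments": {
  "increments": [
    [[30, 0, 0], [0, 0, 0], 0],
    [[30, 0, 0], [0, 0, 0], 0],
    [[30, 0, -20], [0, 0, 0], 0],
    [[0, 0, -35], [0, 0, 0], 0],
    [[0, 0, -35], [0, 0, 0], 0],
    [[0, 0, -20], [0, 0, 0], 0],
    [[0, 0, 0], [0, 0, 0], 0],
    [[0, 0, 0], [0, 0, 0], 0]
  ]
}}

```text
clock: 14.52
eef_pos: [0.456, -0.047, 0.1263]
tool_rot: [-0.078, 0.997, 0.0, -0.002]
ft_force: [0.8, -0.5, 1.1]
grip_width: 0.0001
grasp_force: 0.0
```

Call:
{"name": "drive_tool", "arguments": {
  "increments": [
    [[0, 0, -6], [0, 0, 0], 0],
    [[0, 0, -4], [0, 0, 0], 0],
    [[0, 0, -2], [0, 0, 0], 0],
    [[0, 0, 0], [0, 0, 0], 0],
    [[0, 0, 0], [0, 0, 0], 0]
  ]
}}

```text
clock: 14.93
eef_pos: [0.4572, -0.0472, 0.116]
tool_rot: [-0.078, 0.997, -0.0, 0.001]
ft_force: [0.1, -1.0, 0.6]
grip_width: -0.0005
grasp_force: 0.0
```

Call:
{"name": "drive_tool", "arguments": {
  "increments": [
    [[0, 0, -4], [0, 0, 0], 0],
    [[0, 0, -3], [0, 0, 0], 0],
    [[0, 0, -2], [0, 0, 0], 0],
    [[0, 0, 0], [0, 0, 0], 0],
    [[0, 0, 0], [0, 0, 0], 0]
  ]
}}

```text
clock: 15.35
eef_pos: [0.4566, -0.0472, 0.1061]
tool_rot: [-0.078, 0.997, 0.0, -0.0]
ft_force: [0.0, -0.1, 0.1]
grip_width: 0.0001
grasp_force: 0.0
```

Call:
{"name": "drive_tool", "arguments": {
  "increments": [
    [[0, 0, -1], [0, 0, 0], 0],
    [[0, 0, -1], [0, 0, 0], 0],
    [[0, 0, 0], [0, 0, 0], 0],
    [[0, 0, 0], [0, 0, 0], 0]
  ]
}}

```text
clock: 15.68
eef_pos: [0.4568, -0.0472, 0.1043]
tool_rot: [-0.078, 0.997, -0.0, -0.0]
ft_force: [0.2, 0.4, -1.1]
grip_width: -0.0001
grasp_force: 0.0
```

Call:
{"name": "drive_tool", "arguments": {
  "increments": [
    [[0, 0, -1], [0, 0, 0], 0],
    [[0, 0, -1], [0, 0, 0], 0],
    [[0, 0, 0], [0, 0, 0], 0],
    [[0, 0, 0], [0, 0, 0], 0]
  ]
}}

```text
clock: 16.02
eef_pos: [0.4567, -0.0472, 0.1022]
tool_rot: [-0.078, 0.997, 0.0, -0.0]
ft_force: [0.6, 0.0, 0.7]
grip_width: -0.0003
grasp_force: 0.0
```

The tips reached 0.1022 m without contact, so the knob top is at or below its home height of 0.102 m: the pin is fully home. Retreat.

Call:
{"name": "drive_tool", "arguments": {
  "increments": [
    [[0, 0, 15], [0, 0, 0], 0],
    [[0, 0, 35], [0, 0, 0], 0],
    [[-20, 0, 35], [0, 0, 0], 0],
    [[-25, 0, 25], [0, 0, 0], 0],
    [[-20, 0, 0], [0, 0, 0], 0],
    [[0, 0, 0], [0, 0, 0], 0],
    [[0, 0, 0], [0, 0, 0], 0],
    [[0, 0, 0], [0, 0, 0], 0]
  ]
}}

```text
clock: 16.68
eef_pos: [0.3921, -0.0472, 0.2122]
tool_rot: [-0.078, 0.997, -0.0, 0.0]
ft_force: [0.6, -0.2, 0.7]
grip_width: -0.0001
grasp_force: 0.0
```

```bash
python3 -c "
from workcell import *
print(get_obs()['eef_pos']); print(job_done())"
```

```text
[ 0.39211147 -0.04721951  0.21222015]
the job is handed in; nothing more can be done
None
```

The swivel fixture is on its next station with the index pin fully home in the next hole, about 0.85 rad on; the robot has let go and is clear, and the job was handed in at 16.7 s (the hand-in returned no verdict).

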